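# Hang three castings on a balance bar, side by side in turn

### The arm

A 6-joint arm with a two-finger parallel gripper is mounted at the origin on the work surface. World frame = base frame: x ahead of the robot, y to its left, z up, the work surface at z = 0. Lengths are in m, angles in rad, forces in N, time in s.
With the tool pointing down it reaches from about 0.3 to 0.875 m from the base axis. Payload 6.4 kg.
Tool frame: the origin (TCP) lies midway between the tips of the shut fingers; the grasp point (between the pads) lies 19 mm behind it (grasp_offset is the distance from the TCP to the grasp point, in m); z points along the fingers, y is the line along which they close (so a half turn about z gives the same grasp; the last joint's range is limited). The gripper opens to 85 mm and grips with 20 to 120 N. Pads are 22 mm wide; open, the fingers measure 114 mm over their backs; the gripper's body (76 mm by 85 mm) begins 54 mm behind the grasp point. The pads swing forward as they close: fully open they stand 13 mm farther back than shut.
Start: joints at [1.144, 0.181, 1.607, -0, 1.354, -0.206], TCP at [0.126, 0.561, 0.231] pointing down, gripper open.
Joint ranges: [-2.99, 2.99], [-0.89, 2.07], [0.3, 2.58], [-1.14, 4.28], [0, 2.63], [-3.12, 3.12]. Speed limits (rad/s): [2.57, 2.57, 3.01, 3.14, 3.14, 3.14].

### API

Orientations are given as a unit quaternion [w, x, y, z].
In Python, from bench import * gives the robot as it stands. The module is installed in compiled form; this text tells all that it offers.
- The arm moves only by the tool servo_tool, never from a script. Its argument "commands" is text: rows parted by semicolons, each of 7 numbers parted by spaces: the turn, a rotation vector about the tool's x, y, z in rad, then the shift along the tool's x, y, z in mm, then the opening, from 0 (shut) to 1 (fully open). In form: wx wy wz dx dy dz claw; .... A call has 1 to 5 rows; each row shifts and turns the commanded pose from where the row before left it, along the tool's axes as they then stand; what a row does not reach is not made up. A row lasts 1/8 s, in which the tool goes at most 62.5 mm and 10.7 degrees, less where a joint would pass 70% of its speed; a pose out of reach is approached as far as the arm can. A call with a gripper value outside its range is refused whole. The fingers move at their own pace and stop on an object; the grip force is fixed at half the most. Time passes only in rows, so rows that do not move let the fingers close. It gives the time, the measured TCP pose, the force, the opening and the grip force at its end, in the units of the state.
- get_obs(): the state, without advancing time (a new reading comes with each control period).
- camera(name): name is "scene" or "side" or "wrist"; returns the picture (400x640x3 uint8, blue, green, red); there is no depth.
- calibration(name): a dict with "fx", "fy", "cx", "cy" (pixels), "R" (3x3) and "t" (3): a world point X has camera coordinates R X + t. Camera axes: x right, y down, z forward; pixel columns grow to the right and rows downward; lengths in m; the calibration is good to about 2 mm. The wrist camera is an equidistant fisheye: a pixel r from the principal point sees the ray r / f radians off the axis. A picture is of the moment at which its call begins: read the wrist's pose just before it. calibration takes no time and is no camera call; for the wrist camera it gives the pose at the moment of the call.
- hand_in(): hands the job in; it is judged then, once.
The state is a dict: "time_s": time; "q": joint angles; "dq": joint speeds; "joint_efforts": joint torques, N m; "eef_pos": TCP position; "eef_rot": TCP orientation; "wrist_force": force on the tool from outside, world axes, zero at the start; "torque": the same for the moment, N m; "opening": opening from 0.0 (shut) to 1.0 (fully open); "grasp_force": force on a finger pad.
Only numpy, scipy, OpenCV 4.12 (cv2) and the standard library are available. Lean on these libraries where they do the work, as an engineer would, in place of code of your own. Each camera call takes 0.05 s, during which the arm holds its last target. There are 200 camera calls.

### The job

Hang the three castings by their hooks in the notched saddles of the pivoting balance bar: the two small ones on the arm with two saddles, the big one on the other arm. Load the arms in turn, small, big, small, setting each down slowly and never pressing it against the bar with more than about 10 N, until its hook has dropped right into the notch, so that the bar never dips more than 8 degrees and hangs level at the end. Leave the other things on the bench alone.

Things in the scene. Friction and masses are not known exactly. Their poses are not given: they have to be found in the camera images.
- rack: Balance rack, fixed: dark foot 120 x 190 x 12 mm with two upright plates in the middle (207 mm high) holding the bar's pivot 185 mm above the bench. Origin: centre of the foot's underside; z up, x away from the robot, y along the bar, +y towards the arm with two saddles (the left one from the robot).
- beam: Pivoting bar, 500 mm long (y), 14 wide (x), 16 high; origin mid-bar on the pivot axis (x). A damped spring of 4 N m/rad levels it; stops at 0.26 rad. One small casting dips it 0.06 to 0.13 rad, both smalls or the big alone over 0.165. It carries three fixed black saddles: flat-topped, 20 wide, tops 7 mm above the bar, each with a notch across it.
- place_in (a point): Nominal middle of the inner saddle on the two-saddle (+y) arm, 120 mm from the pivot: on the bar's centre line, level with the saddle's flat tops (15 mm above the pivot axis). Axes as beam. Every saddle's notch lies up to 12 mm from its place point along the bar, either way; this is not measured: feel for it (or look).
- place_out (a point): The same for the outer saddle of the two-saddle (+y) arm, 195 mm from the pivot. All notches: 11 mm wide along the bar, 7 mm deep, open to both sides, floor = the bar's top. A hook slid along the flat top with a light push down (1 to 3 N) drops in 7 mm as the bar springs up to it, then meets the notch's side wall, which does not give.
- place_single (a point): The same for the only saddle of the -y arm, 157.5 mm from the pivot. The saddle's black sides reach down to the bar's underside, so saddle and bar are 23 mm high together and 20 mm wide. Flat tops reach 25 mm from the notch's middle towards a neighbouring saddle, else 32 mm. Setting a hook down faster than about 30 mm/s jolts the bar.
- small_a: Small aluminium casting: block 44 (x) x 30 (y) x 40 mm high, with an open steel hook and a black grip block on top (see its points). About 0.25 kg, within 5 %. Stands on the bench, its +x (the hook's mouth) pointing away from the robot within 0.4 rad. Origin: centre of the underside, z up.
- small_b: The second small casting, the same as small_a.
- big: Big aluminium casting: stepped block 66 (x) x 40 (y) x 54 mm high, round flanges on its sides reaching 5 mm further, with the same hook and grip as the small ones. About 0.5 kg, within 5 %. Stands like them. Origin: centre of the underside, z up.
- small_a_hook (a point): Middle of the underside of the hook's level arm, 98 mm above the casting's underside (58 above its top). Hook: 8 mm round bar in the casting's x-z plane; stem at x = -20 mm, arm from the stem to x = +20 mm, there a toe reaching 6 mm below the arm's underside. The mouth opens to +x between toe and casting. Axes as the casting's.
- small_a_grip (a point): Centre of the black grip block, 30 mm above the hook point, measuring 24 mm (x) x 12 mm (y) x 38 mm high, to be held from above by its 24 mm sides (or its 12 mm sides); 3 mm free between it and the hook's arm.
- small_b_hook (a point): Middle of the underside of the hook's level arm, 98 mm above the casting's underside (58 above its top). Hook: 8 mm round bar in the casting's x-z plane; stem at x = -20 mm, arm from the stem to x = +20 mm, there a toe reaching 6 mm below the arm's underside. The mouth opens to +x between toe and casting. Axes as the casting's.
- small_b_grip (a point): Centre of the black grip block, 30 mm above the hook point, measuring 24 mm (x) x 12 mm (y) x 38 mm high, to be held from above by its 24 mm sides (or its 12 mm sides); 3 mm free between it and the hook's arm.
- big_hook (a point): Middle of the underside of the hook's level arm, 112 mm above the casting's underside (58 above its top). Hook: 8 mm round bar in the casting's x-z plane; stem at x = -20 mm, arm from the stem to x = +20 mm, there a toe reaching 6 mm below the arm's underside. The mouth opens to +x between toe and casting. Axes as the casting's.
- big_grip (a point): Centre of the black grip block, 30 mm above the hook point, measuring 24 mm (x) x 12 mm (y) x 38 mm high, to be held from above by its 24 mm sides (or its 12 mm sides); 3 mm free between it and the hook's arm.
- wrench: Bystander: steel open-ended wrench lying flat, about 180 mm. Leave it alone.
- screwdriver: Bystander: screwdriver with a thick handle, lying flat, about 200 mm. Leave it alone.
- bearing: Bystander: steel ring, 42 mm across, 14 mm high, lying flat. Leave it alone.
- foot: Bystander: machine foot: round disc 44 mm across with an upright stud, 32 mm high. Leave it alone.
- block: Bystander: dark steel bar 70 x 28 x 18 mm with a short round collar on top, 32 mm high. Leave it alone.
- bowl: Bystander: clear round jar with a cap, 48 mm across, 85 mm high, standing. Leave it alone.
Mind the look-alikes: they are no part of the job. What is shaped like the small_b but brown is not meant.

How it is judged:
On the way, in this order (a step that is already met when the one before it is completed fails the run):
1. one small casting hangs in a notch of the two-saddle arm, let go ((((z of small_a_hook in the frame of place_in between -0.012 and -0.0045 m and y of small_a_hook in the frame of place_in between -0.0155 and 0.0155 m and x of small_a_hook in the frame of place_in between -0.014 and 0.014 m and angle between small_a's own z axis and vertical below 0.3 rad) and contact force between the fingers and small_a below 0.1 N) or ((z of small_a_hook in the frame of place_out between -0.012 and -0.0045 m and y of small_a_hook in the frame of place_out between -0.0155 and 0.0155 m and x of small_a_hook in the frame of place_out between -0.014 and 0.014 m and angle between small_a's own z axis and vertical below 0.3 rad) and contact force between the fingers and small_a below 0.1 N) or ((z of small_b_hook in the frame of place_in between -0.012 and -0.0045 m and y of small_b_hook in the frame of place_in between -0.0155 and 0.0155 m and x of small_b_hook in the frame of place_in between -0.014 and 0.014 m and angle between small_b's own z axis and vertical below 0.3 rad) and contact force between the fingers and small_b below 0.1 N) or ((z of small_b_hook in the frame of place_out between -0.012 and -0.0045 m and y of small_b_hook in the frame of place_out between -0.0155 and 0.0155 m and x of small_b_hook in the frame of place_out between -0.014 and 0.014 m and angle between small_b's own z axis and vertical below 0.3 rad) and contact force between the fingers and small_b below 0.1 N))), for 0.2 s.
2. the big casting hangs in the notch of the other arm, let go (z of big_hook in the frame of place_single between -0.012 and -0.0045 m and y of big_hook in the frame of place_single between -0.0155 and 0.0155 m and x of big_hook in the frame of place_single between -0.014 and 0.014 m and angle between big's own z axis and vertical below 0.3 rad and contact force between the fingers and big below 0.1 N), for 0.2 s.
At the end, for the whole second after the job is handed in: Both small castings hang in the notches of the two-saddle arm, one in each, the big one in the notch of the other arm: hook 4.5 mm or more below the saddle tops, within 15.5 mm of its place, casting upright within 0.3 rad; bar level within 0.06 rad; all at rest (under 0.03 m/s) (z of big_hook in the frame of place_single between -0.012 and -0.0045 m and y of big_hook in the frame of place_single between -0.0155 and 0.0155 m and x of big_hook in the frame of place_single between -0.014 and 0.014 m and angle between big's own z axis and vertical below 0.3 rad and (((z of small_a_hook in the frame of place_in between -0.012 and -0.0045 m and y of small_a_hook in the frame of place_in between -0.0155 and 0.0155 m and x of small_a_hook in the frame of place_in between -0.014 and 0.014 m and angle between small_a's own z axis and vertical below 0.3 rad) and (z of small_b_hook in the frame of place_out between -0.012 and -0.0045 m and y of small_b_hook in the frame of place_out between -0.0155 and 0.0155 m and x of small_b_hook in the frame of place_out between -0.014 and 0.014 m and angle between small_b's own z axis and vertical below 0.3 rad)) or ((z of small_a_hook in the frame of place_out between -0.012 and -0.0045 m and y of small_a_hook in the frame of place_out between -0.0155 and 0.0155 m and x of small_a_hook in the frame of place_out between -0.014 and 0.014 m and angle between small_a's own z axis and vertical below 0.3 rad) and (z of small_b_hook in the frame of place_in between -0.012 and -0.0045 m and y of small_b_hook in the frame of place_in between -0.0155 and 0.0155 m and x of small_b_hook in the frame of place_in between -0.014 and 0.014 m and angle between small_b's own z axis and vertical below 0.3 rad))) and angle between beam's own z axis and vertical below 0.06 rad and linear speed of each of small_a, small_b, big below 0.03 m/s); the robot touches nothing.
It fails at once if the bar dips more than 0.15 rad (8.6 degrees) (angle between beam's own z axis and vertical above 0.15 rad).
It fails at once if a casting is pressed or knocked against the bar with more than 12 N (contact force between any of small_a, small_b, big and beam above 12 N).
It fails at once if another thing on the bench is moved by more than 30 mm (distance of any of wrench, screwdriver, bearing, foot, block, bowl from where it was at the start of the episode above 0.03 m).
It also fails if it takes over 72 s, if anything falls off the work surface, if the arm or the gripper's body presses on something with over 40 N, if the wrist force passes 120 N, or if a joint passes its speed limit or range.

## Working session

There is one attempt and no reset: what is moved stays moved. The work goes in short steps, Python scripts to look and compute and a tool call to move; the robot and the scene stay as the last step left them, time stands still between calls to the robot, and variables do not carry over. Pictures are saved under pics/ and viewed, at most 10 in all, crops included, and the job is handed in when it is done.

Besides the shell and the picture viewer there is one more tool, called after "Request:" by a JSON object that holds its "method" and its "body", one argument or row to a line. servo_tool: Moves the arm, as the interface text tells. Its arguments: {"type":"object","properties":{"commands":{"type":"string"}},"required":["commands"]}

```bash
mkdir -p pics
python3 - <<'E'
from bench import *
import cv2,numpy as np
for n in ("scene","side"):
    im=camera(n); cv2.imwrite(f"pics/{n}0.png",im)
    c=calibration(n); print(n,c['fx'],c['cx'],c['cy'],np.round(c['R'],3).tolist(),np.round(c['t'],3), 'pos',np.round(-np.array(c['R']).T@c['t'],3))
cv2.imwrite("pics/wrist0.png",camera("wrist"))
c=calibration("wrist"); print(c['fx'],c['cx'],c['cy'],np.round(c['R'],3).tolist(),np.round(-np.array(c['R']).T@c['t'],3))
o=get_obs();print(o)
E
```

```text
scene 492.3625261534412 329.49521672106 199.94703513267456 [[0.392, 0.92, -0.004], [0.671, -0.289, -0.683], [-0.629, 0.265, -0.731]] [-0.203 -0.243  1.72 ] pos [ 1.325 -0.339  1.09 ]
side 361.07012769869294 322.2928106054738 199.8123066866067 [[-0.785, -0.62, 0.005], [-0.474, 0.595, -0.649], [0.399, -0.512, -0.761]] [0.417 0.326 0.809] pos [0.159 0.479 0.825]
309.70691628693146 320.95368071990157 203.15178745954378 [[0.218, 0.976, -0.001], [0.923, -0.206, 0.326], [0.318, -0.072, -0.945]] [0.042 0.579 0.373]
{'time_s': 0.15, 'q': array([ 1.14369257e+00,  1.81393144e-01,  1.60780429e+00, -1.45510301e-05,
        1.35382032e+00, -2.06276463e-01]), 'dq': array([ 0.00123575, -0.00199603, -0.00429676, -0.00044186,  0.0006425 ,
       -0.00223257]), 'joint_efforts': array([ 7.25049740e-04, -4.45254028e+01, -3.51691353e+01, -3.04984360e-04,
        5.75018901e-03,  4.20960794e-05]), 'eef_pos': array([0.12573196, 0.56062866, 0.23056577]), 'eef_rot': array([-2.15153134e-04,  1.10187847e-01,  9.93910524e-01, -6.79325847e-04]), 'wrist_force': array([ 0.21531369, -0.50528743,  0.45820896]), 'torque': array([-0.00614061,  0.00325652,  0.03120909]), 'grasp_force': 0.0, 'opening': 0.99702826755679}
```

View pics/scene0.png

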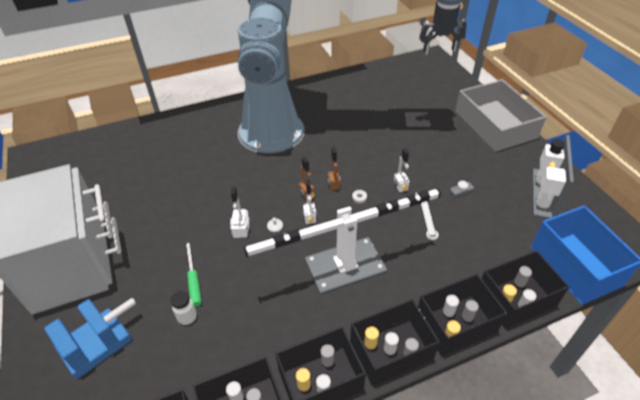

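View pics/side0.png

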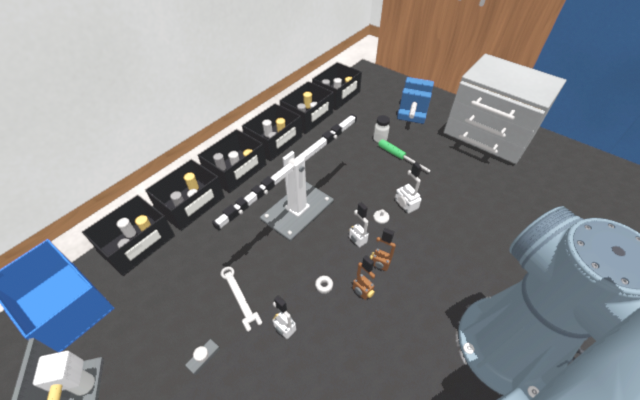

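Candidates: white castings in scene at (240,215) big, (310,210) small, (402,178) small; brown look-alikes at (306,185) and (334,178). In the side view the white ones are at (408,195), (359,232) and (285,322), the brown ones at (381,258) and (364,288). Next I'll take close crops.

Run:
```python
import cv2,numpy as np
s=cv2.imread("pics/scene0.png")[140:290,220:480]; cv2.imwrite("pics/sc.png",cv2.resize(s,None,fx=3,fy=3,interpolation=cv2.INTER_CUBIC))
s=cv2.imread("pics/side0.png")[100:345,200:445]; a=cv2.resize(s,(600,600),interpolation=cv2.INTER_CUBIC);cv2.imwrite("pics/sd.png",a)
```

```text
(no output)
```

View pics/sc.png

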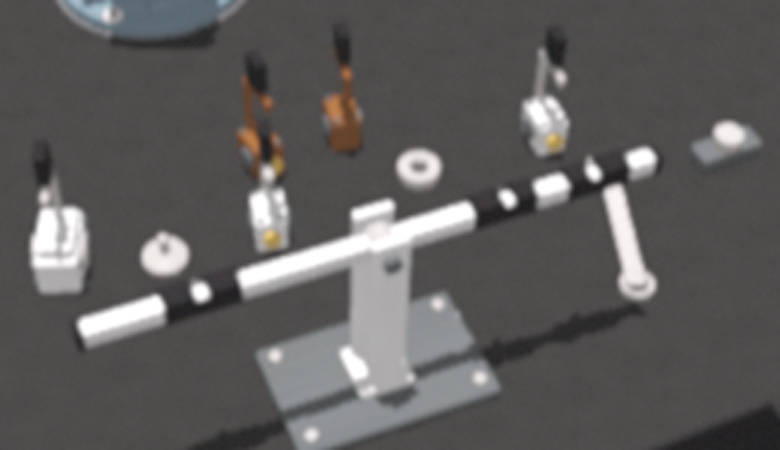

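View pics/sd.png

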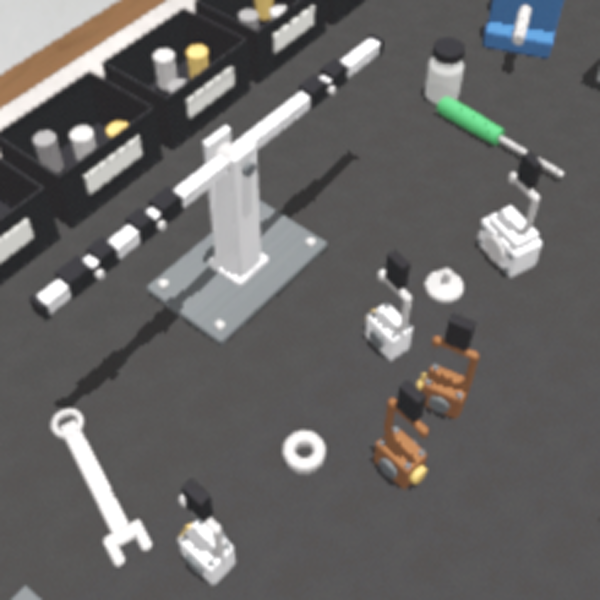

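The crops confirm three white castings. The grips, in crop pixels, are: big at scene (41,162) and side (530,170), small middle at (266,140) and (397,270), small left at (556,46) and (197,498). The brown look-alikes stand between them. The notches show as white bar-top gaps: single (200,292)/(328,86), inner (508,199)/(153,216), outer (592,169)/(95,266).

```bash
cat > h.py <<'E'
from bench import *
import cv2,numpy as np
from scipy.spatial.transform import Rotation as Ro
def ray(n,p,c=None):
    c=c or calibration(n); R=np.array(c['R']); o=-R.T@np.array(c['t'])
    d=np.array([(p[0]-c['cx'])/c['fx'],(p[1]-c['cy'])/c['fy']])
    if n=='wrist':
        r=np.hypot(*d); v=np.r_[d/max(r,1e-9)*np.sin(r),np.cos(r)]
    else: v=np.r_[d,1]
    v=R.T@v; return o,v/np.linalg.norm(v)
def tri(rs):
    A=sum(np.eye(3)-np.outer(d,d) for o,d in rs); b=sum((np.eye(3)-np.outer(d,d))@o for o,d in rs)
    X=np.linalg.solve(A,b); return X,max(np.linalg.norm((np.eye(3)-np.outer(d,d))@(X-o)) for o,d in rs)
def plane(r,z): o,d=r; return o+d*(z-o[2])/d[2]
def pose():
    o=get_obs(); q=o['eef_rot']; return o,Ro.from_quat([q[1],q[2],q[3],q[0]])
def go(p,yaw=None):
    # yaw = world angle of casting's x; tool x = -that direction, tool y = left of it, z down
    o,R=pose(); T=R
    if yaw is not None:
        c,s=np.cos(yaw),np.sin(yaw); T=Ro.from_matrix(np.array([[-c,-s,0],[-s,c,0],[0,0,-1]]).T.reshape(3,3).T if 0 else np.column_stack([[-c,-s,0],[-s,c,0],[0,0,-1]]))
    w=(R.inv()*T).as_rotvec(); d=np.array(p)-o['eef_pos']
    print('t',round(o['time_s'],2),'at',np.round(o['eef_pos'],4),'w',np.round(w,3),'d_old(mm)',np.round(R.inv().apply(d)*1e3,1),'d_new',np.round(T.inv().apply(d)*1e3,1))
E
python3 - <<'E'
from h import *
S=lambda x,y:(220+x/3-.33,140+y/3-.33); D=lambda x,y:(200+x/2.449-.3,100+y/2.449-.3)
P={'big':((41,162),(530,170)),'smC':((266,140),(397,270)),'smL':((556,46),(197,498)),'single':((200,292),(328,86)),'in':((508,199),(153,216)),'out':((592,169),(95,266)),'endR':((80,335),(380,46)),'endL':((655,162),(45,302)),
'foot1':((262,355),(265,205)),'foot2':((500,390),(220,340))}
X={}
for k,(a,b) in P.items():
    X[k],e=tri([ray('scene',S(*a)),ray('side',D(*b))]); print(k,np.round(X[k]*1e3,1),'err',round(e*1e3,1))
    if k in('single','in','out'): print('  plane193', np.round(plane(ray('scene',S(*a)),.193)*1e3,1),np.round(plane(ray('side',D(*b)),.193)*1e3,1))
d=X['out']-X['single'];print('bar yaw',np.arctan2(-d[0],d[1]),'len',np.linalg.norm(X['endL']-X['endR']),np.linalg.norm(d),np.linalg.norm(X['in']-X['single']))
E
```

```text
big [ 387.  -222.   142.7] err 0.2
smC [427.2 -23.9 128.9] err 0.3
smL [419.9 281.5 129.7] err 0.3
single [ 615.3 -152.1  186.7] err 1.5
  plane193 [ 621.5 -152.4  193. ] [ 610.2 -147.5  193. ]
in [626.8 113.2 190.8] err 1.2
  plane193 [629.2 113.  193. ] [624.5 113.5 193. ]
out [624.6 192.4 191.6] err 2.1
  plane193 [626.9 193.4 193. ] [622.3 191.3 193. ]
endR [ 614.5 -251.   183.1] err 2.9
endL [633.9 247.5 186.1] err 3.3
foot1 [620.9 -81.2  60.2] err 24.0
foot2 [624.8  91.7 -56.5] err 35.2
bar yaw -0.027161920796655917 len 0.4988772309129234 0.3446651806909467 0.2655825484013857
```

```bash
python3 -c "
from h import *
go([.42,.2815,.22],0)"
```

```text
t 0.15 at [0.1257 0.5606 0.2306] w [-0.001 -0.    -0.221] d_old(mm) [-348.3 -207.9   10.8] d_new [-294.3 -279.1   10.6]
```

Request:
{"method": "servo_tool", "body": {
  "commands": "0 0 -0.11 0 0 0 1; 0 0 -0.111 0 0 0 1; 0 0 0 -42 -40 1.5 1; 0 0 0 -42 -40 1.5 1; 0 0 0 -42 -40 1.5 1"
}}

```text
time_s: 0.78
eef_pos: [0.2527, 0.4398, 0.2265]
eef_rot: [-0.0, -0.001, 1.0, -0.0]
wrist_force: [0.9, 0.7, -0.1]
opening: 0.999
grasp_force: 0.0
```

Request:
{"method": "servo_tool", "body": {
  "commands": "0 0 0 -42 -40 1.5 1; 0 0 0 -42 -40 1.5 1; 0 0 0 -42 -40 1.5 1; 0 0 0 -42 -40 1.5 1; 0 0 0 0 0 0 1"
}}

```text
time_s: 1.4
eef_pos: [0.4224, 0.2783, 0.2205]
eef_rot: [0.0, 0.003, 1.0, -0.0]
wrist_force: [-0.3, 0.0, 0.5]
opening: 1.0
grasp_force: 0.0
```

Run:
```python
from h import *
go([.42,.2815,.22],0)
c=calibration('wrist'); im=camera('wrist'); cv2.imwrite('pics/w1.png',im); np.save('w1.npy',c,allow_pickle=True)
cv2.imwrite('pics/w1c.png',cv2.resize(im[60:400,120:560],None,fx=1.7,fy=1.7,interpolation=cv2.INTER_CUBIC))
```

```text
t 1.4 at [0.4224 0.2783 0.2205] w [-0.001  0.    -0.006] d_old(mm) [2.4 3.2 0.5] d_new [2.4 3.2 0.5]
```

View pics/w1c.png

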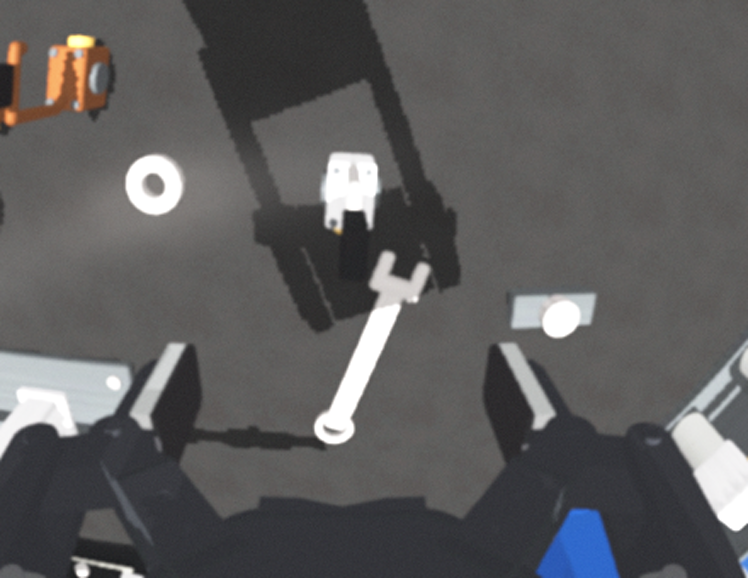

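The wrist view shows the left small casting at crop (350,190) with its grip at (353,245). It sits square to the tool, so its yaw is about 0. Descending to grip.

Request:
{"method": "servo_tool", "body": {
  "commands": "0 0 0 2.4 3.2 36 1; 0 0 0 0 0 36 1; 0 0 0 0 0 30 1; 0 0 0 0 0 9.5 1; 0 0 0 0 0 0 0.3"
}}

```text
time_s: 2.08
eef_pos: [0.4168, 0.285, 0.1093]
eef_rot: [-0.0, -0.001, 1.0, -0.0]
wrist_force: [0.5, -0.8, -0.5]
opening: 0.817
grasp_force: 0.0
```

Request:
{"method": "servo_tool", "body": {
  "commands": "0 0 0 0 0 0 0; 0 0 0 0 0 0 0; 0 0 0 0 0 0 0; 0 0 0 0 0 0 0; 0 0 0 0 0 0 0"
}}

```text
time_s: 2.7
eef_pos: [0.4182, 0.2844, 0.1101]
eef_rot: [0.001, -0.0, 1.0, 0.0]
wrist_force: [-1.2, -0.7, 6.1]
opening: 0.133
grasp_force: 59.3
```

Request:
{"method": "servo_tool", "body": {
  "commands": "0 0 0 0 0 -12 0; 0 0 0 0 0 -35 0; 0 0 0 0 0 -40 0; 0 0 0 0 0 -35 0; 0 0 0 0 0 0 0"
}}

```text
time_s: 3.32
eef_pos: [0.4192, 0.285, 0.2344]
eef_rot: [0.003, -0.0, 1.0, 0.001]
wrist_force: [0.6, -0.2, -3.7]
opening: 0.132
grasp_force: 58.8
```

Run:
```python
from h import *
o,_=pose(); print(o['eef_pos'],o['wrist_force'],o['grasp_force'],o['torque'])
s=camera('scene'); d=camera('side')
a=cv2.resize(s[110:270,360:520],(400,400),interpolation=cv2.INTER_CUBIC); b=cv2.resize(d[190:350,200:360],(400,400),interpolation=cv2.INTER_CUBIC)
cv2.imwrite('pics/l1.png',np.hstack([a,b]))
go([.57,.193,.232],-.03)
```

```text
[0.41915674 0.28501564 0.23437757] [ 0.6440633  -0.19306948 -3.70213036] 58.76923084259033 [0.06473962 0.03248312 0.04224779]
t 3.42 at [0.417  0.2841 0.2306] w [-0.    -0.001  0.03 ] d_old(mm) [-153.   -91.2   -1.6] d_new [-155.6  -86.5   -1.4]
```

View pics/l1.png

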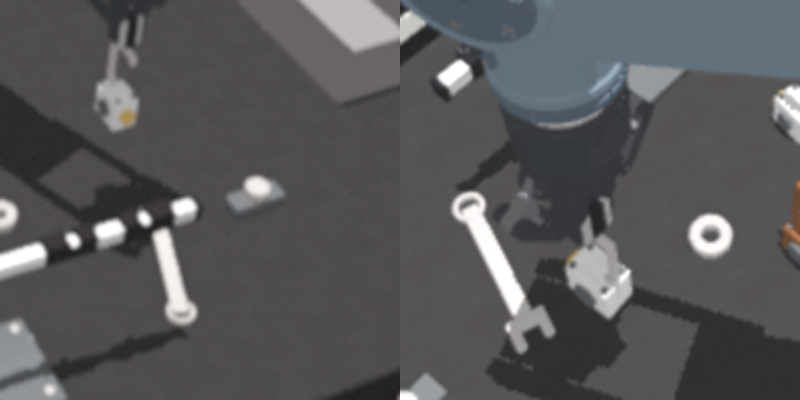

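The small casting hangs free in the gripper, and the bar is clear at crop (60-200, 200-260). Moving to the outer saddle.

Request:
{"method": "servo_tool", "body": {
  "commands": "0 0 0.03 -30 -22 0 0; 0 0 0 -42 -22 0 0; 0 0 0 -42 -22 0 0; 0 0 0 -38 -20 0 0; 0 0 0 0 0 0 0"
}}

```text
time_s: 4.05
eef_pos: [0.5685, 0.1925, 0.2282]
eef_rot: [-0.002, 0.017, 1.0, -0.001]
wrist_force: [0.0, 0.5, -2.3]
opening: 0.134
grasp_force: 59.0
```

Request:
{"method": "servo_tool", "body": {
  "commands": "0 0 0 -18 0 0 0; 0 0 0 -18 0 0 0; 0 0 0 -18 0 0 0; 0 0 0 0 0 0 0; 0 0 0 0 0 0 0"
}}

```text
time_s: 4.68
eef_pos: [0.62, 0.1935, 0.2298]
eef_rot: [-0.002, 0.015, 1.0, -0.0]
wrist_force: [0.3, -0.5, -2.4]
opening: 0.133
grasp_force: 59.0
```

Run:
```python
from h import *
o,_=pose(); print(o['eef_pos'],o['wrist_force'],o['grasp_force'])
s=camera('scene'); d=camera('side'); w=camera('wrist'); cv2.imwrite('pics/ws2.png',s);cv2.imwrite('pics/wd2.png',d);cv2.imwrite('pics/ww2.png',w)
a=cv2.resize(s[140:240,370:470],(400,400),interpolation=cv2.INTER_CUBIC); b=cv2.resize(d[140:240,200:300],(400,400),interpolation=cv2.INTER_CUBIC)
c=cv2.resize(w[200:300,220:420],(400,200),interpolation=cv2.INTER_CUBIC)
cv2.imwrite('pics/l2.png',np.vstack([np.hstack([a,b]),np.hstack([c,c*0])]))
go([.625,.193,.222],-.03)
```

```text
[0.61998745 0.19350784 0.22984067] [ 0.28884163 -0.48688002 -2.36616229] 59.01063323020935
t 4.83 at [0.6207 0.1934 0.231 ] w [-0.    -0.001  0.001] d_old(mm) [-4.3 -0.3  9. ] d_new [-4.3 -0.3  9. ]
```

View pics/l2.png

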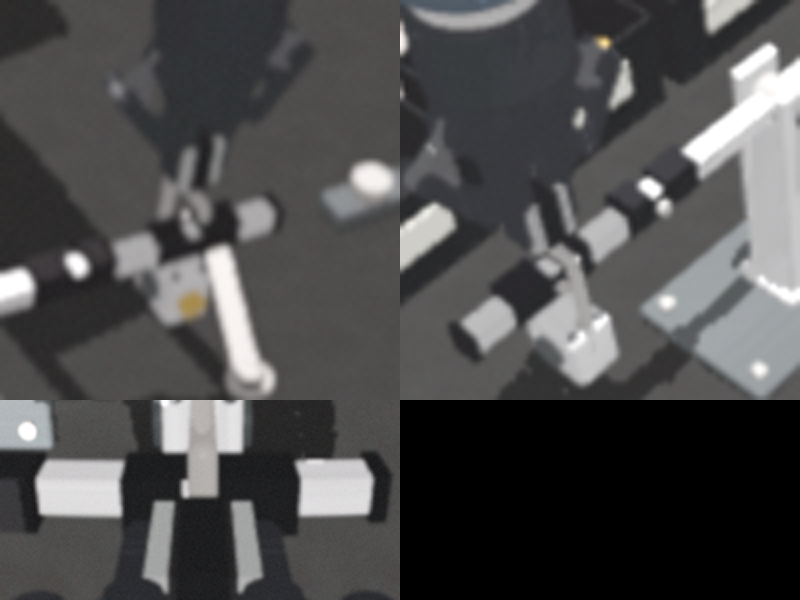

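The wrist view shows the hook stem at crop x 203 and the outer notch centre at about x 200, i.e. about 1 mm further towards -y. Correcting and lowering slowly.

Request:
{"method": "servo_tool", "body": {
  "commands": "0 0 0 -4 -1 4 0; 0 0 0 0 0 4 0; 0 0 0 0 0 3 0; 0 0 0 0 0 2 0; 0 0 0 0 0 0 0"
}}

```text
time_s: 5.45
eef_pos: [0.6254, 0.192, 0.218]
eef_rot: [-0.0, 0.015, 1.0, -0.0]
wrist_force: [-0.1, 0.1, -2.8]
opening: 0.133
grasp_force: 59.0
```

Request:
{"method": "servo_tool", "body": {
  "commands": "0 0 0 0 0 2 0; 0 0 0 0 0 2 0; 0 0 0 0 0 2 0; 0 0 0 0 0 2 0; 0 0 0 0 0 0 0"
}}

```text
time_s: 6.08
eef_pos: [0.6254, 0.192, 0.21]
eef_rot: [-0.0, 0.015, 1.0, -0.0]
wrist_force: [-0.7, 0.6, -2.3]
opening: 0.132
grasp_force: 59.0
```

```bash
cat > look.py <<'E'
from h import *
import sys
o,_=pose(); print(o['time_s'],np.round(o['eef_pos'],4),np.round(o['wrist_force'],2),np.round(o['torque'],3))
w=camera('wrist'); cv2.imwrite('pics/%s.png'%sys.argv[1],w)
r=w[232,:].astype(int).sum(1)//3
# bright/dark edges along bar row(s)
for row in (225,232,240):
    g=cv2.GaussianBlur(cv2.cvtColor(w,cv2.COLOR_BGR2GRAY),(3,3),0)[row,200:460]>90
    e=np.flatnonzero(np.diff(g.astype(int)))+201; print(row,'light' if g[0] else 'dark',e)
E
python3 look.py ww3
```

```text
6.075 [0.6254 0.192  0.21  ] [-0.67  0.57 -2.26] [ 0.015  0.006 -0.027]
225 light [245 300 342]
232 light [203 302 340]
240 dark [234 280 314 329 375 415]
```

Request:
{"method": "servo_tool", "body": {
  "commands": "0 0 0 0 0 2 0; 0 0 0 0 0 2 0; 0 0 0 0 0 0 0; 0 0 0 0 0 0 0; 0 0 0 0 0 0 0"
}}

```text
time_s: 6.75
eef_pos: [0.6256, 0.192, 0.2064]
eef_rot: [0.0, 0.015, 1.0, -0.0]
wrist_force: [-0.2, 0.0, -1.8]
opening: 0.132
grasp_force: 59.0
```

Request:
{"method": "servo_tool", "body": {
  "commands": "0 0 0 0 0 2 0; 0 0 0 0 0 2 0; 0 0 0 0 0 0 0; 0 0 0 0 0 0 0; 0 0 0 0 0 0 0"
}}

```text
time_s: 7.38
eef_pos: [0.6255, 0.192, 0.2023]
eef_rot: [-0.0, 0.015, 1.0, -0.0]
wrist_force: [0.4, -0.5, -3.0]
opening: 0.133
grasp_force: 59.0
```

```bash
python3 look.py ww4
python3 - <<'E'
import cv2,numpy as np
w=cv2.imread('pics/ww4.png'); d=cv2.imread('pics/ww3.png')
cv2.imwrite('pics/l3.png',np.vstack([cv2.resize(x[200:300,220:420],(600,300),interpolation=cv2.INTER_CUBIC) for x in (d,w)]))
E
```

```text
7.375 [0.6255 0.192  0.2023] [ 0.39 -0.49 -2.96] [-0.002  0.046  0.021]
225 light [243 300 342]
232 dark [301 342]
240 dark [233 280 314 329 376 416]
```

View pics/l3.png

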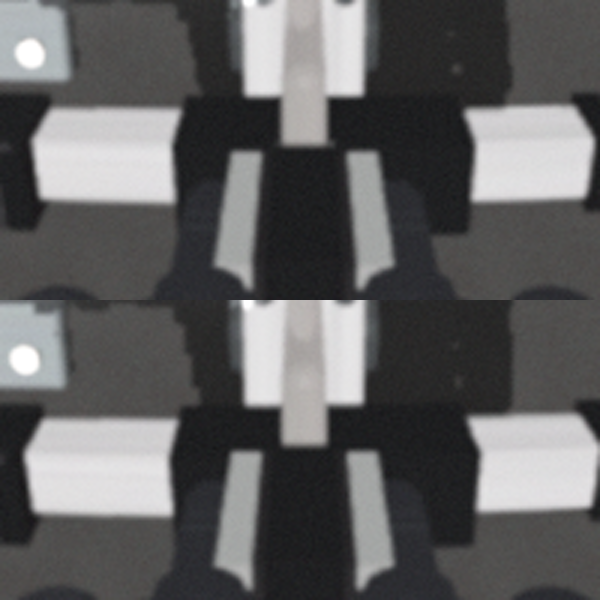

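The hook stem is at x 305, on the estimated notch middle at x 305 (saddle 172–475), and the bar is still level. I'll nudge sideways to feel for the walls.

Request:
{"method": "servo_tool", "body": {
  "commands": "0 0 0 0 1.5 0 0; 0 0 0 0 1.5 0 0; 0 0 0 0 0 0 0; 0 0 0 0 0 0 0"
}}

```text
time_s: 7.92
eef_pos: [0.6256, 0.1941, 0.2021]
eef_rot: [-0.0, 0.015, 1.0, -0.001]
wrist_force: [0.1, -5.7, -2.7]
opening: 0.131
grasp_force: 59.1
```

Request:
{"method": "servo_tool", "body": {
  "commands": "0 0 0 0 -2 0 0; 0 0 0 0 -2 0 0; 0 0 0 0 -2 0 0; 0 0 0 0 0 0 0; 0 0 0 0 0 0 0"
}}

```text
time_s: 8.55
eef_pos: [0.6255, 0.1906, 0.2026]
eef_rot: [0.0, 0.015, 1.0, 0.001]
wrist_force: [-0.3, 4.8, -1.9]
opening: 0.131
grasp_force: 59.4
```

Request:
{"method": "servo_tool", "body": {
  "commands": "0 0 0 0 1.5 0 0; 0 0 0 0 1.5 0 0; 0 0 0 0 0 0 0; 0 0 0 0 0 2 0; 0 0 0 0 0 0 0"
}}

```text
time_s: 9.18
eef_pos: [0.6255, 0.1918, 0.2]
eef_rot: [-0.0, 0.015, 1.0, -0.0]
wrist_force: [0.6, -0.1, -2.5]
opening: 0.132
grasp_force: 59.3
```

Walls are felt on both sides, so the hook is in the notch. Now I'll lower until the bar takes the weight.

Request:
{"method": "servo_tool", "body": {
  "commands": "0 0 0 0 0 2.5 0; 0 0 0 0 0 2.5 0; 0 0 0 0 0 2.5 0; 0 0 0 0 0 2.5 0; 0 0 0 0 0 2 0"
}}

```text
time_s: 9.8
eef_pos: [0.6256, 0.1918, 0.1882]
eef_rot: [0.0, 0.015, 1.0, -0.0]
wrist_force: [-0.2, -0.9, -0.5]
opening: 0.13
grasp_force: 59.6
```

Request:
{"method": "servo_tool", "body": {
  "commands": "0 0 0 0 0 2 0; 0 0 0 0 0 2 0; 0 0 0 0 0 1 0; 0 0 0 0 0 0 0; 0 0 0 0 0 0 0"
}}

```text
time_s: 10.42
eef_pos: [0.6256, 0.192, 0.1834]
eef_rot: [0.0, 0.015, 1.0, 0.0]
wrist_force: [-0.3, -0.8, 0.2]
opening: 0.133
grasp_force: 59.6
```

Request:
{"method": "servo_tool", "body": {
  "commands": "0 0 0 0 0 1 0; 0 0 0 0 0 0 0.2; 0 0 0 0 0 0 0.3; 0 0 0 0 0 0 0.4; 0 0 0 0 0 0 0.5"
}}

```text
time_s: 11.05
eef_pos: [0.6256, 0.1921, 0.1823]
eef_rot: [0.0, 0.015, 1.0, 0.0]
wrist_force: [-0.2, 0.2, 0.2]
opening: 0.501
grasp_force: 0.0
```

Request:
{"method": "servo_tool", "body": {
  "commands": "0 0 0 0 0 0 0.5; 0 0 0 0 0 0 0.5; 0 0 0 0 0 -15 0.5; 0 0 0 0 0 -30 0.5; 0 0 0 0 0 -40 0.5"
}}

```text
time_s: 11.68
eef_pos: [0.6251, 0.1919, 0.2683]
eef_rot: [-0.001, 0.015, 1.0, -0.0]
wrist_force: [-0.2, 1.0, -0.4]
opening: 0.497
grasp_force: 0.0
```

Run:
```python
from h import *
s=camera('scene'); d=camera('side'); cv2.imwrite('pics/s5.png',s);cv2.imwrite('pics/d5.png',d)
a=cv2.resize(s[140:260,290:470],(540,360),interpolation=cv2.INTER_CUBIC); b=cv2.resize(d[110:260,200:380],(540,450),interpolation=cv2.INTER_CUBIC)[:240]
cv2.imwrite('pics/l5.png',np.vstack([a,b]))
go([.387,-.222,.26],0)
```

```text
t 11.78 at [0.6285 0.1924 0.2748] w [ 0.001  0.011 -0.03 ] d_old(mm) [ 229.2 -421.4   11.6] d_new [ 241.5 -414.4   14.8]
```

View pics/l5.png

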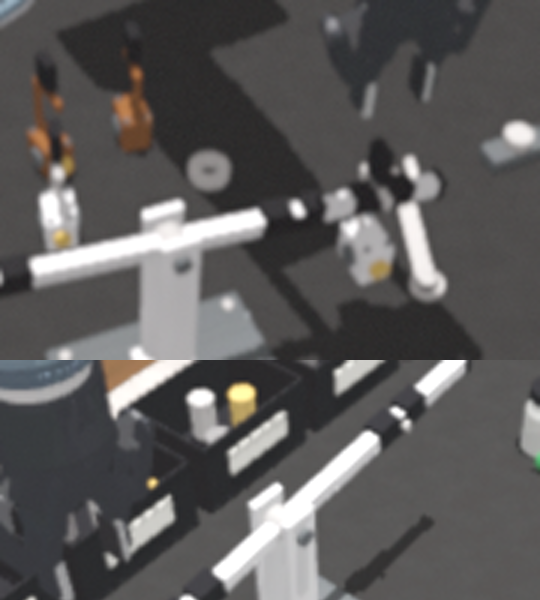

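The small casting hangs in the outer notch, with its block at (365,245) and the bar dipped by about 0.12 rad. Nothing else has been touched. Going on to the big casting.

Request:
{"method": "servo_tool", "body": {
  "commands": "0 0 -0.03 24 -36 0 0.6; 0 0 0 30 -50 0 1; 0 0 0 30 -50 0 1; 0 0 0 30 -50 0 1; 0 0 0 30 -50 0 1"
}}

```text
time_s: 12.4
eef_pos: [0.4795, -0.0446, 0.2679]
eef_rot: [0.001, -0.0, 1.0, -0.0]
wrist_force: [0.8, -1.4, 0.9]
opening: 0.999
grasp_force: 0.0
```

Request:
{"method": "servo_tool", "body": {
  "commands": "0 0 0 30 -50 0 1; 0 0 0 30 -50 4 1; 0 0 0 30 -50 4 1; 0 0 0 8 -28 4 1; 0 0 0 0 0 0 1"
}}

```text
time_s: 13.02
eef_pos: [0.3818, -0.2229, 0.2556]
eef_rot: [0.0, 0.002, 1.0, -0.0]
wrist_force: [0.3, 0.2, -0.6]
opening: 1.002
grasp_force: 0.0
```

Run:
```python
from h import *
go([.387,-.222,.125],0)
c=calibration('wrist'); im=camera('wrist'); cv2.imwrite('pics/w6.png',im)
g=cv2.cvtColor(im,cv2.COLOR_BGR2GRAY); hsv=cv2.cvtColor(im,cv2.COLOR_BGR2HSV)
m=((g>110)&(hsv[...,1]<60)).astype(np.uint8)
n,l,st,ce=cv2.connectedComponentsWithStats(m)
for i in range(1,n):
    if st[i,4]>120:
        co=max(cv2.findContours((l==i).astype(np.uint8),0,1)[0],key=len)[:,0]
        P=np.array([plane(ray('wrist',p,c),.054)[:2]*1e3 for p in co],np.float32)
        print(st[i],np.round(ce[i]),np.round(P.mean(0)),[np.round(v,1) for v in cv2.minAreaRect(P)])
```

```text
t 13.03 at [ 0.3818 -0.2229  0.2556] w [-0.     0.    -0.004] d_old(mm) [ -5.1   1.  130.6] d_new [ -5.2   0.9 130.6]
[     0      0    640    400 167145] [302. 172.] [ 429. -196.] [array([ 498.5, -442.3]), array([1030.3, 2039.2]), np.float64(11.2)]
[ 95 115  15  51 457] [102. 140.] [ 325. -515.] [array([ 325.6, -514.8]), array([68.2, 18. ]), np.float64(0.8)]
[ 95 285  35  19 389] [113. 294.] [ 574. -570.] [array([ 574.5, -571. ]), array([20.9, 99.3]), np.float64(21.3)]
[ 434  358   52   42 1033] [463. 383.] [788.  49.] [array([800.6,  41.7]), array([193.2,  93.6]), np.float64(29.0)]
[168 360  27  17 300] [181. 368.] [ 733. -480.] [array([ 730.7, -486.1]), array([45.2, 56.7]), np.float64(8.5)]
[159 384  32  16 398] [174. 392.] [ 819. -523.] [array([ 817.1, -526.4]), array([ 50.7, 101.4]), np.float64(17.2)]
[592 390  25  10 139] [606. 396.] [1133.  766.] [array([1138.,  799.]), array([288.4,  45.1]), np.float64(63.7)]
```

```bash
cat > yaw.py <<'E'
from h import *
import sys
def run(fn,z,x0,y0,c):
    im=cv2.imread(fn); g=cv2.cvtColor(im,cv2.COLOR_BGR2GRAY)
    for th in (140,160,180,200):
        n,l,st,ce=cv2.connectedComponentsWithStats((g>th).astype(np.uint8))
        for i in range(1,n):
            if 60<st[i,4]<20000:
                co=max(cv2.findContours((l==i).astype(np.uint8),0,1)[0],key=len)[:,0]
                P=np.array([plane(ray('wrist',p,c),z)[:2]*1e3 for p in co],np.float32)
                if np.hypot(*(P.mean(0)-[x0,y0]))<60: print(th,st[i],np.round(P.mean(0)),[np.round(v,1) for v in cv2.minAreaRect(P)], [np.round(v,1) for v in cv2.minAreaRect(co)])
if __name__=='__main__': run(sys.argv[1],float(sys.argv[2]),float(sys.argv[3]),float(sys.argv[4]),calibration('wrist'))
E
python3 yaw.py pics/w6.png .054 387 -222; python3 -c "
import cv2;g=cv2.imread('pics/w6.png');print(cv2.resize(cv2.cvtColor(g,6)[90:250,240:400],(32,32),interpolation=cv2.INTER_AREA))" | tr -d '\n' | sed 's/\]/\n/g'
```

```text
140 [ 299  141   53   62 2107] [ 378. -221.] [array([ 380.6, -219.9]), array([49.9, 70.6]), np.float64(68.4)] [array([323.1, 173.9]), array([43.6, 60.4]), np.float64(23.2)]
160 [ 299  141   52   62 2034] [ 379. -221.] [array([ 380.8, -219.7]), array([48.4, 69.6]), np.float64(68.2)] [array([323.3, 173.9]), array([42.2, 59.4]), np.float64(21.8)]
180 [ 299  142   52   61 1981] [ 379. -220.] [array([ 380.8, -219.5]), array([47.8, 69. ]), np.float64(69.2)] [array([323.4, 174.1]), array([42. , 58.9]), np.float64(21.8)]
200 [ 299  142   52   60 1927] [ 378. -221.] [array([ 380.7, -219.7]), array([47.2, 68.4]), np.float64(69.8)] [array([323.2, 174. ]), array([41.2, 58.3]), np.float64(21.3)]
[[117 118 120 ... 109  72  62
 [117 117 120 ...  70  62  62
 [118 119 120 ...  62  63  62
 ... [119 119 121 ... 122 121 120
 [118 120 120 ... 121 122 121
 [118 119 119 ... 122 121 119
```

Request:
{"method": "servo_tool", "body": {
  "commands": "0 0 0.18 -5 1 20 1; 0 0 0.185 0 0 30 1; 0 0 0 0 0 40 1; 0 0 0 0 0 30 1; 0 0 0 0 0 12 1"
}}

```text
time_s: 13.7
eef_pos: [0.3874, -0.2184, 0.1219]
eef_rot: [-0.001, 0.181, 0.984, 0.001]
wrist_force: [-0.3, 0.2, -0.4]
opening: 1.003
grasp_force: 0.0
```

Request:
{"method": "servo_tool", "body": {
  "commands": "0 0 0 0 0 0 0.3; 0 0 0 0 0 0 0; 0 0 0 0 0 0 0; 0 0 0 0 0 0 0; 0 0 0 0 0 0 0"
}}

```text
time_s: 14.32
eef_pos: [0.3881, -0.2206, 0.1241]
eef_rot: [0.001, 0.182, 0.983, -0.0]
wrist_force: [-1.0, 1.9, 5.1]
opening: 0.132
grasp_force: 59.5
```

Request:
{"method": "servo_tool", "body": {
  "commands": "0 0 0 0 0 0 0; 0 0 0 0 0 -12 0; 0 0 0 0 0 -35 0; 0 0 0 0 0 -40 0; 0 0 0 0 0 -33 0"
}}

```text
time_s: 14.95
eef_pos: [0.3872, -0.2201, 0.2446]
eef_rot: [-0.0, 0.181, 0.983, -0.0]
wrist_force: [0.2, 0.0, -3.7]
opening: 0.132
grasp_force: 59.0
```

Run:
```python
from h import *
o,_=pose(); print(o['wrist_force'],o['opening'],o['grasp_force'])
go([.56,-.150,.26],-.03)
```

```text
[ 0.22873699  0.03946986 -3.74826814] 0.13211968956699965 58.995723724365234
t 14.95 at [ 0.3872 -0.2201  0.2446] w [-0.    -0.    -0.335] d_old(mm) [-136.4  127.2  -15.4] d_new [-170.6   75.3  -15.4]
```

Request:
{"method": "servo_tool", "body": {
  "commands": "0 0 -0.167 0 0 -2 0; 0 0 -0.168 0 0 -1 0; 0 0 0 -44 18 0 0; 0 0 0 -44 18 0 0; 0 0 0 -44 18 0 0"
}}

```text
time_s: 15.58
eef_pos: [0.5218, -0.1696, 0.246]
eef_rot: [-0.001, 0.015, 1.0, 0.0]
wrist_force: [0.4, -0.4, -4.4]
opening: 0.131
grasp_force: 59.0
```

Request:
{"method": "servo_tool", "body": {
  "commands": "0 0 0 -44 18 0 0; 0 0 0 -20 3 0 0; 0 0 0 -18 0 0 0; 0 0 0 -13 0 0 0; 0 0 0 0 0 0 0"
}}

```text
time_s: 16.2
eef_pos: [0.6167, -0.1521, 0.2458]
eef_rot: [-0.001, 0.015, 1.0, 0.0]
wrist_force: [-0.4, -0.0, -5.6]
opening: 0.132
grasp_force: 59.2
```

```bash
cat > edges.py <<'E'
from h import *
import sys
go([.616,-.150,.2],-.03)
o,_=pose(); print(np.round(o['wrist_force'],2))
c=calibration('wrist'); w=camera('wrist'); cv2.imwrite('pics/%s.png'%sys.argv[1],w)
g=cv2.GaussianBlur(cv2.cvtColor(w,6),(3,3),0)
a,b,s=map(int,sys.argv[2:5])
for r in range(a,b,s):
    m=g[r,180:480]>float(sys.argv[5]); e=np.flatnonzero(np.diff(m.astype(int)))+181; print(r,'L' if m[0] else 'D',e)
E
python3 edges.py ww7 216 256 4 85
```

```text
t 16.2 at [ 0.6167 -0.1521  0.2458] w [ 0.    -0.001  0.   ] d_old(mm) [ 0.8  2.1 45.8] d_new [ 0.8  2.1 45.8]
[-0.4  -0.05 -5.57]
216 L [221 291 352 387]
220 L [203 204 214 294 337 381]
224 L [181 187 195 313 331 373]
228 D [186 276 313 330 375]
232 D [182 276 313 333 377]
236 L [276 313 336 377]
240 L [276 314 336 377]
244 L [276 314 336 376 460]
248 L [277 331 336 376 413]
252 L [277 297 308 335 346]
```

Request:
{"method": "servo_tool", "body": {
  "commands": "0 0 0 0 3.8 3 0; 0 0 0 0 0 4 0; 0 0 0 0 0 3 0; 0 0 0 0 0 2 0; 0 0 0 0 0 0 0"
}}

```text
time_s: 16.88
eef_pos: [0.6167, -0.1483, 0.2341]
eef_rot: [-0.0, 0.015, 1.0, 0.0]
wrist_force: [-0.5, -0.2, -5.1]
opening: 0.129
grasp_force: 59.1
```

```bash
python3 edges.py ww8 216 260 4 85
```

```text
t 16.88 at [ 0.6167 -0.1483  0.2341] w [ 0. -0.  0.] d_old(mm) [ 0.6 -1.7 34.1] d_new [ 0.6 -1.7 34.1]
[-0.48 -0.17 -5.09]
216 L [216 291 352 387]
220 L [206 294 350 388 412 453]
224 L [189 191 194 295 347 407]
228 L [186 297 307 310 330 370]
232 D [256 265 312 330 370]
236 L [267 313 330 372]
240 L [267 313 329 374]
244 L [266 311 329 374]
248 L [267 374]
252 L [267 297 308 335 346 373 452 453 457]
256 L [267 296 307 336 347 373 415]
```

Request:
{"method": "servo_tool", "body": {
  "commands": "0 0 0 0 0.3 2 0; 0 0 0 0 0 2 0; 0 0 0 0 0 2 0; 0 0 0 0 0 2 0; 0 0 0 0 0 0 0"
}}

```text
time_s: 17.55
eef_pos: [0.6167, -0.148, 0.226]
eef_rot: [-0.0, 0.015, 1.0, 0.0]
wrist_force: [-0.1, 0.5, -4.5]
opening: 0.134
grasp_force: 59.2
```

Request:
{"method": "servo_tool", "body": {
  "commands": "0 0 0 0 0 2 0; 0 0 0 0 0 2 0; 0 0 0 0 0 2 0; 0 0 0 0 0 0 0; 0 0 0 0 0 0 0"
}}

```text
time_s: 18.18
eef_pos: [0.6168, -0.148, 0.2203]
eef_rot: [-0.0, 0.015, 1.0, 0.0]
wrist_force: [0.2, 0.9, -4.9]
opening: 0.128
grasp_force: 59.2
```

```bash
python3 edges.py ww9 228 250 4 85
```

```text
t 18.18 at [ 0.6168 -0.148   0.2203] w [ 0. -0.  0.] d_old(mm) [ 0.8 -2.  20.3] d_new [ 0.8 -2.  20.3]
[ 0.23  0.93 -4.93]
228 L [182 295 347 457]
232 D [295 347 404]
236 D [310 330 370]
240 D [192 194 200 207 208 213 214 262 310 329 372]
244 L [263 314 329 374]
248 L [262 376]
```

Request:
{"method": "servo_tool", "body": {
  "commands": "0 0 0 0 1.5 0 0; 0 0 0 0 1 0 0; 0 0 0 0 0 0 0; 0 0 0 0 0 0 0"
}}

```text
time_s: 18.73
eef_pos: [0.6169, -0.1473, 0.2209]
eef_rot: [0.0, 0.015, 1.0, -0.002]
wrist_force: [-1.4, -5.5, -3.3]
opening: 0.133
grasp_force: 59.4
```

Request:
{"method": "servo_tool", "body": {
  "commands": "0 0 0 0 -2 0 0; 0 0 0 0 -2 0 0; 0 0 0 0 -1 0 0; 0 0 0 0 0 0 0; 0 0 0 0 0 0 0"
}}

```text
time_s: 19.35
eef_pos: [0.6168, -0.1503, 0.2203]
eef_rot: [0.0, 0.015, 1.0, 0.0]
wrist_force: [-0.6, -0.2, -3.7]
opening: 0.129
grasp_force: 59.4
```

The notch wall is felt at +y and the hook moves freely the other way, so the hook is in. Lowering until the weight is off.

Request:
{"method": "servo_tool", "body": {
  "commands": "0 0 0 0 0 2 0; 0 0 0 0 0 2.5 0; 0 0 0 0 0 2.5 0; 0 0 0 0 -0.4 2.5 0; 0 0 0 0 0 2.5 0"
}}

```text
time_s: 19.98
eef_pos: [0.6169, -0.1512, 0.2084]
eef_rot: [0.0, 0.015, 1.0, -0.0]
wrist_force: [0.6, -0.5, -2.1]
opening: 0.131
grasp_force: 59.7
```

Request:
{"method": "servo_tool", "body": {
  "commands": "0 0 0 0 0 2.5 0; 0 0 0 0 -0.4 2.5 0; 0 0 0 0 0 2.5 0; 0 0 0 0 0 2 0; 0 0 0 0 0 0 0"
}}

```text
time_s: 20.6
eef_pos: [0.6169, -0.1515, 0.1988]
eef_rot: [0.0, 0.015, 1.0, -0.0]
wrist_force: [0.4, -1.9, -0.7]
opening: 0.133
grasp_force: 59.9
```

Request:
{"method": "servo_tool", "body": {
  "commands": "0 0 0 0 -0.6 2 0; 0 0 0 0 0 1.5 0; 0 0 0 0 0 1 0; 0 0 0 0 0 0 0; 0 0 0 0 0 0 0"
}}

```text
time_s: 21.22
eef_pos: [0.6168, -0.1516, 0.1943]
eef_rot: [0.0, 0.015, 1.0, 0.0]
wrist_force: [0.4, 1.6, 0.4]
opening: 0.137
grasp_force: 60.0
```

Request:
{"method": "servo_tool", "body": {
  "commands": "0 0 0 0 0.3 0 0; 0 0 0 0 0 0 0.2; 0 0 0 0 0 0 0.3; 0 0 0 0 0 0 0.4; 0 0 0 0 0 0 0.5"
}}

```text
time_s: 21.85
eef_pos: [0.6167, -0.1517, 0.1943]
eef_rot: [-0.0, 0.015, 1.0, -0.0]
wrist_force: [0.3, 0.2, 0.5]
opening: 0.498
grasp_force: 0.0
```

Request:
{"method": "servo_tool", "body": {
  "commands": "0 0 0 0 0 0 0.5; 0 0 0 0 0 0 0.5; 0 0 0 0 0 -15 0.5; 0 0 0 0 0 -30 0.5; 0 0 0 0 0 -40 0.5"
}}

```text
time_s: 22.48
eef_pos: [0.6163, -0.1514, 0.2803]
eef_rot: [-0.001, 0.015, 1.0, 0.0]
wrist_force: [0.6, 0.8, 0.4]
opening: 0.499
grasp_force: 0.0
```

Run:
```python
from h import *
go([.427,-.024,.26],0)
s=camera('scene'); d=camera('side'); cv2.imwrite('pics/s9.png',s);cv2.imwrite('pics/d9.png',d)
```

```text
t 22.48 at [ 0.6163 -0.1514  0.2803] w [ 0.    -0.001 -0.03 ] d_old(mm) [193.  121.7  20.6] d_new [189.3 127.4  20.3]
```

Run:
```python
from h import *
S=lambda x,y:(220+x/3-.33,140+y/3-.33); D=lambda x,y:(200+x/2.449-.3,100+y/2.449-.3)
for a,b in (((256,72),(460,332)),((342,45),(410,400))): print(tri([ray('scene',S(*a)),ray('side',D(*b))]))
```

```text
(array([0.33742221, 0.00094834, 0.12805063]), np.float64(0.00025104965140434105))
(array([0.3336917 , 0.09233108, 0.12719653]), np.float64(0.00019901495074428437))
```

Request:
{"method": "servo_tool", "body": {
  "commands": "0 0 -0.03 20 10 0 0.6; 0 0 0 42 28 0 1; 0 0 0 42 28 2 1; 0 0 0 42 28 4 1; 0 0 0 40 28 4 1"
}}

```text
time_s: 23.2
eef_pos: [0.4297, -0.0283, 0.2696]
eef_rot: [0.0, -0.0, 1.0, -0.0]
wrist_force: [0.0, 0.6, 0.1]
opening: 1.001
grasp_force: 0.0
```

Request:
{"method": "servo_tool", "body": {
  "commands": "0 0 0 2 1 4 1; 0 0 0 0 0 0 1"
}}

```text
time_s: 23.45
eef_pos: [0.4295, -0.0283, 0.2658]
eef_rot: [0.001, -0.0, 1.0, -0.0]
wrist_force: [-0.9, -0.3, 0.5]
opening: 1.0
grasp_force: 0.0
```

```bash
python3 - <<'E'
from h import *
go([.427,-.0225,.110],0)
im=camera('wrist'); cv2.imwrite('pics/w10.png',im)
E
python3 yaw.py pics/w10.png .04 427 -24
```

```text
t 23.45 at [ 0.4295 -0.0283  0.2658] w [-0.001  0.001  0.   ] d_old(mm) [  2.7   5.9 155.8] d_new [  2.5   5.8 155.8]
140 [309 144  34  43 899] [422. -25.] [array([424.9, -23.5]), array([34.1, 52.8]), np.float64(75.9)] [array([325.9, 166.6]), array([28.1, 42.4]), np.float64(14.0)]
160 [310 144  32  42 846] [423. -26.] [array([424.6, -23.5]), array([33.1, 51.6]), np.float64(75.4)] [array([325.8, 166.4]), array([27.3, 41.5]), np.float64(14.6)]
180 [310 145  32  41 799] [422. -26.] [array([424.7, -23.5]), array([32.2, 50.9]), np.float64(75.3)] [array([325.9, 166.4]), array([26.6, 41. ]), np.float64(14.7)]
200 [311 145  31  40 749] [422. -26.] [array([424.3, -23.3]), array([31.5, 49.2]), np.float64(75.4)] [array([326. , 166.1]), array([26. , 39.6]), np.float64(14.6)]
```

Request:
{"method": "servo_tool", "body": {
  "commands": "0 0 0.12 2.6 5.5 30 1; 0 0 0.13 0 0 40 1; 0 0 0 0 0 40 1; 0 0 0 0 0 32 1; 0 0 0 0 0 13 1"
}}

```text
time_s: 24.12
eef_pos: [0.4261, -0.0229, 0.1085]
eef_rot: [-0.002, 0.125, 0.992, 0.0]
wrist_force: [-0.3, -1.0, 0.5]
opening: 0.999
grasp_force: 0.0
```

Request:
{"method": "servo_tool", "body": {
  "commands": "0 0 0 0 0 0 0.3; 0 0 0 0 0 0 0; 0 0 0 0 0 0 0; 0 0 0 0 0 0 0; 0 0 0 0 0 0 0"
}}

```text
time_s: 24.75
eef_pos: [0.4272, -0.0229, 0.1112]
eef_rot: [0.001, 0.125, 0.992, -0.0]
wrist_force: [-0.3, -0.5, 4.6]
opening: 0.132
grasp_force: 59.1
```

Request:
{"method": "servo_tool", "body": {
  "commands": "0 0 0 0 0 0 0; 0 0 0 0 0 -12 0; 0 0 0 0 0 -35 0; 0 0 0 0 0 -40 0; 0 0 0 0 0 -33 0"
}}

```text
time_s: 25.38
eef_pos: [0.4261, -0.0223, 0.2319]
eef_rot: [0.0, 0.125, 0.992, 0.0]
wrist_force: [0.9, 0.1, -1.8]
opening: 0.129
grasp_force: 58.7
```

Run:
```python
from h import *
o,_=pose(); print(o['wrist_force'],o['opening'],o['grasp_force'])
go([.56,.113,.24],-.03)
# bar tilt from side/scene pictures taken after big was hung: notch gap (inner) and white bar pixels along plane x~.62
for n,f in (('scene','pics/s9.png'),('side','pics/d9.png')):
    g=cv2.cvtColor(cv2.imread(f),6); c=calibration(n); R=np.array(c['R']);t=np.array(c['t'])
    for th in (-.12,-.07,-.03,0,.05):
        v=[]
        for s in np.arange(-.09,.095,.01):
            if abs(s)<.02: continue
            q=R@np.array([.621+.03*s,-.001+s*np.cos(th),.192-s*np.sin(th)])+t; v.append(g[int(round(q[1]/q[2]*c['fy']+c['cy'])),int(round(q[0]/q[2]*c['fx']+c['cx']))])
        print(n,th,np.mean(v).round(),np.percentile(v,20))
```

```text
[ 0.86001293  0.10133791 -1.78196006] 0.12902734209216277 58.707454204559326
t 25.38 at [ 0.4261 -0.0223  0.2319] w [ 0.    0.   -0.22] d_old(mm) [-96.3 164.2  -8.1] d_new [-129.8  139.3   -8.1]
scene -0.12 219.0 173.8
scene -0.07 225.0 198.60000000000002
scene -0.03 223.0 215.60000000000002
scene 0 214.0 167.60000000000002
scene 0.05 194.0 96.0
side -0.12 225.0 184.8
side -0.07 222.0 186.8
side -0.03 221.0 188.0
side 0 217.0 189.6
side 0.05 201.0 182.0
```

Request:
{"method": "servo_tool", "body": {
  "commands": "0 0 -0.11 0 0 -3 0; 0 0 -0.11 0 0 -3 0; 0 0 0 -32 34 0 0; 0 0 0 -32 35 0 0; 0 0 0 -32 35 0 0"
}}

```text
time_s: 26.0
eef_pos: [0.5259, 0.0797, 0.2364]
eef_rot: [-0.0, 0.015, 1.0, 0.0]
wrist_force: [0.6, -1.1, -1.6]
opening: 0.131
grasp_force: 59.6
```

Request:
{"method": "servo_tool", "body": {
  "commands": "0 0 0 -32 34 0 0; 0 0 0 -20 1 0 0; 0 0 0 -20 0 0 0; 0 0 0 -25 0 0 0; 0 0 0 0 0 0 0"
}}

```text
time_s: 26.62
eef_pos: [0.624, 0.1105, 0.2358]
eef_rot: [-0.001, 0.015, 1.0, 0.0]
wrist_force: [-0.5, -0.2, -3.0]
opening: 0.133
grasp_force: 59.8
```

```bash
sed -i 's/.616,-.150,.2\]/.6235,.1125,.2]/' edges.py; python3 edges.py ww11 208 260 4 85
```

```text
t 26.62 at [0.624  0.1105 0.2358] w [ 0.    -0.001  0.   ] d_old(mm) [ 0.5  2.  35.8] d_new [ 0.5  2.  35.8]
[-0.47 -0.2  -3.03]
208 L [287 292 344 398 459]
212 L [287 293 343 397 437 439 460]
216 L [287 299 343 390 460]
220 L [276 311 341 391 459]
224 L [277 314 332 364 406 437 458]
228 L [275 313 329 363 407 441 457]
232 L [273 313 330 364 409 442 447]
236 L [273 313 334 364 410 440 446]
240 L [274 313 334 364 409 440 445]
244 L [274 314 334 363 409 439 445]
248 L [274 329 332 363 409 439 444]
252 L [205 268 271 297 308 335 346 363 408 438 443]
256 L [202 296 307 336 347 438 443]
```

Request:
{"method": "servo_tool", "body": {
  "commands": "0 0 0 0 2.2 3 0; 0 0 0 0 0 4 0; 0 0 0 0 0 3 0; 0 0 0 0 0 2 0; 0 0 0 0 0 0 0"
}}

```text
time_s: 27.3
eef_pos: [0.6234, 0.1128, 0.2241]
eef_rot: [-0.0, 0.015, 1.0, -0.0]
wrist_force: [0.7, -0.0, -2.4]
opening: 0.132
grasp_force: 59.8
```

```bash
python3 edges.py ww12 224 252 4 85
```

```text
t 27.3 at [0.6234 0.1128 0.2241] w [-0. -0.  0.] d_old(mm) [-0.2 -0.3 24.1] d_new [-0.1 -0.3 24.1]
[ 0.72 -0.04 -2.42]
224 L [225 233 234 236 240 243 244 247 248 260 270 301 342 391 439 440 464]
228 L [258 313 341 393 437 439 463]
232 L [271 313 329 363 407 439 462]
236 L [269 313 329 362 408 443 461]
240 L [267 313 329 362 410 445 458]
244 L [267 310 330 362 411 444 450]
248 L [267 362 411 443 449]
```

Request:
{"method": "servo_tool", "body": {
  "commands": "0 0 0 0 0 2 0; 0 0 0 0 0 2 0; 0 0 0 0 0 2 0; 0 0 0 0 0 2 0; 0 0 0 0 0 0 0"
}}

```text
time_s: 27.98
eef_pos: [0.6234, 0.1128, 0.216]
eef_rot: [-0.0, 0.015, 1.0, -0.0]
wrist_force: [-0.4, 0.2, -3.1]
opening: 0.13
grasp_force: 59.8
```

Request:
{"method": "servo_tool", "body": {
  "commands": "0 0 0 0 0 2 0; 0 0 0 0 0 2 0; 0 0 0 0 0 1 0; 0 0 0 0 0 0 0; 0 0 0 0 0 0 0"
}}

```text
time_s: 28.6
eef_pos: [0.6235, 0.1129, 0.2114]
eef_rot: [0.0, 0.015, 1.0, -0.0]
wrist_force: [-0.1, 0.1, -1.7]
opening: 0.134
grasp_force: 60.1
```

Request:
{"method": "servo_tool", "body": {
  "commands": "0 0 0 0 1.5 0 0; 0 0 0 0 1 0 0; 0 0 0 0 0 0 0; 0 0 0 0 0 0 0"
}}

```text
time_s: 29.1
eef_pos: [0.6236, 0.1143, 0.2112]
eef_rot: [-0.0, 0.015, 1.0, -0.001]
wrist_force: [0.3, -5.0, -2.9]
opening: 0.135
grasp_force: 59.8
```

Request:
{"method": "servo_tool", "body": {
  "commands": "0 0 0 0 -2 0 0; 0 0 0 0 -1.5 0 0; 0 0 0 0 -1.5 0 0; 0 0 0 0 0 0 0; 0 0 0 0 0 0 0"
}}

```text
time_s: 29.72
eef_pos: [0.6234, 0.1109, 0.2114]
eef_rot: [0.0, 0.015, 1.0, 0.0]
wrist_force: [-0.8, 3.7, -1.0]
opening: 0.139
grasp_force: 60.0
```

Both walls are felt, so the hook is in the inner notch. Centring it and lowering.

Request:
{"method": "servo_tool", "body": {
  "commands": "0 0 0 0 2 0 0; 0 0 0 0 0.3 2 0; 0 0 0 0 0 2 0; 0 0 0 0 0 2 0; 0 0 0 0 0 0 0"
}}

```text
time_s: 30.35
eef_pos: [0.6236, 0.1127, 0.2052]
eef_rot: [0.0, 0.015, 1.0, 0.0]
wrist_force: [-0.2, 1.3, 1.0]
opening: 0.131
grasp_force: 60.2
```

Request:
{"method": "servo_tool", "body": {
  "commands": "0 0 0 0 0 1.5 0; 0 0 0 0 0 1 0; 0 0 0 0 0 0 0; 0 0 0 0 0 0 0; 0 0 0 0 0 0 0"
}}

```text
time_s: 30.98
eef_pos: [0.6236, 0.1127, 0.2029]
eef_rot: [0.0, 0.015, 1.0, 0.0]
wrist_force: [0.0, 2.5, 0.7]
opening: 0.132
grasp_force: 60.4
```

Request:
{"method": "servo_tool", "body": {
  "commands": "0 0 0 0 0.8 0 0; 0 0 0 0 0 0 0; 0 0 0 0 0 0 0.2; 0 0 0 0 0 0 0.3; 0 0 0 0 0 0 0.4"
}}

```text
time_s: 31.6
eef_pos: [0.6235, 0.1135, 0.2027]
eef_rot: [-0.0, 0.015, 1.0, 0.0]
wrist_force: [-0.3, -0.8, 1.3]
opening: 0.398
grasp_force: 0.0
```

Request:
{"method": "servo_tool", "body": {
  "commands": "0 0 0 0 0 0 0.45; 0 0 0 0 0 0 0.45; 0 0 0 0 0 -10 0.45; 0 0 0 0 0 -25 0.45; 0 0 0 0 0 -40 0.45"
}}

```text
time_s: 32.22
eef_pos: [0.6228, 0.1134, 0.2778]
eef_rot: [-0.001, 0.015, 1.0, -0.0]
wrist_force: [0.0, -0.0, 0.5]
opening: 0.454
grasp_force: 0.0
```

Request:
{"method": "servo_tool", "body": {
  "commands": "0 0 0 40 0 -20 0.45; 0 0 0 50 0 0 0.45; 0 0 0 50 0 0 0.45; 0 0 0 50 0 0 0.45; 0 0 0 0 0 0 0.45"
}}

```text
time_s: 32.85
eef_pos: [0.4313, 0.1195, 0.2987]
eef_rot: [0.001, 0.014, 1.0, 0.0]
wrist_force: [0.3, -0.3, 0.2]
opening: 0.45
grasp_force: 0.0
```

Request:
{"method": "servo_tool", "body": {
  "commands": "0 0 0 0 0 0 0.45; 0 0 0 0 0 0 0.45; 0 0 0 0 0 0 0.45; 0 0 0 0 0 0 0.45; 0 0 0 0 0 0 0.45"
}}

```text
time_s: 33.48
eef_pos: [0.4338, 0.119, 0.2976]
eef_rot: [-0.0, 0.015, 1.0, -0.0]
wrist_force: [0.2, -0.3, 0.7]
opening: 0.449
grasp_force: 0.0
```

Run:
```python
from h import *
s=camera('scene'); d=camera('side')
a=cv2.resize(s[150:270,235:475],(600,300),interpolation=cv2.INTER_CUBIC); b=cv2.resize(d[100:250,200:380],(360,300),interpolation=cv2.INTER_CUBIC)
cv2.imwrite('pics/f.png',np.vstack([a,np.hstack([b,np.zeros((300,240,3),np.uint8)])]))
```

```text
(no output)
```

View pics/f.png

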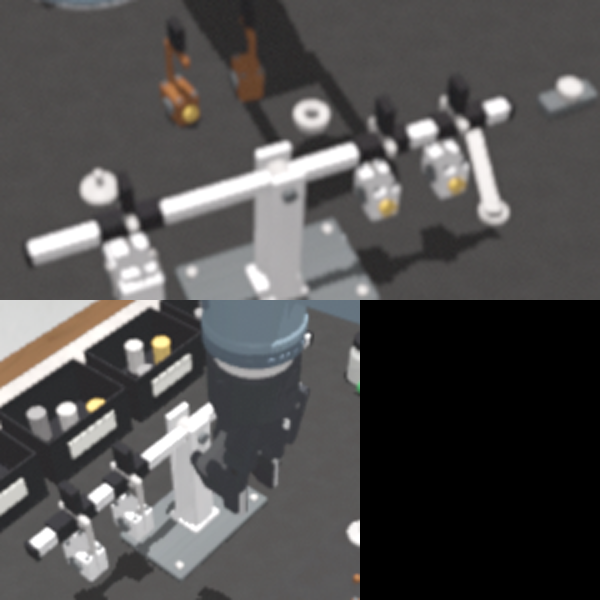

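All three castings hang in their notches, the smalls at (378,190) and (445,165) and the big at (132,262). The bar looks level. I'll let it settle, then hand in.

Request:
{"method": "servo_tool", "body": {
  "commands": "0 0 0 0 0 0 0.45; 0 0 0 0 0 0 0.45; 0 0 0 0 0 0 0.45; 0 0 0 0 0 0 0.45; 0 0 0 0 0 0 0.45"
}}

```text
time_s: 34.2
eef_pos: [0.4336, 0.1191, 0.2978]
eef_rot: [-0.0, 0.015, 1.0, 0.0]
wrist_force: [-0.2, -0.2, 0.4]
opening: 0.448
grasp_force: 0.0
```

Request:
{"method": "servo_tool", "body": {
  "commands": "0 0 0 0 0 0 0.45; 0 0 0 0 0 0 0.45; 0 0 0 0 0 0 0.45; 0 0 0 0 0 0 0.45; 0 0 0 0 0 0 0.45"
}}

```text
time_s: 34.83
eef_pos: [0.4336, 0.1191, 0.2978]
eef_rot: [-0.0, 0.015, 1.0, 0.0]
wrist_force: [-0.3, 0.1, -0.7]
opening: 0.449
grasp_force: 0.0
```

Request:
{"method": "servo_tool", "body": {
  "commands": "0 0 0 0 0 0 0.45; 0 0 0 0 0 0 0.45; 0 0 0 0 0 0 0.45; 0 0 0 0 0 0 0.45; 0 0 0 0 0 0 0.45"
}}

```text
time_s: 35.45
eef_pos: [0.4336, 0.1191, 0.2978]
eef_rot: [-0.0, 0.015, 1.0, -0.0]
wrist_force: [-0.2, -0.2, -0.4]
opening: 0.451
grasp_force: 0.0
```

Run:
```python
from h import *
a=camera('scene')[140:300,220:480].astype(int)
for _ in range(5): b=camera('scene')[140:300,220:480].astype(int)
print('motion',(abs(a-b).max(2)>40).sum())
print(hand_in())
```

```text
motion 0
the job is handed in; nothing more can be done
None
```

I hung all three castings in their notches, small, big, small, and handed the job in at about 36 s; the bar looked level and nothing was moving, but the hand-in returned no verdict.

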